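# Clamp the amplifier module with the ball-knob bench clamp

### The job

Put the amplifier module flat and lengthwise on the bed of the open blue bench clamp, midway across it, without dropping it. Then turn the smooth red ball knob clockwise (seen from above) until the moving jaw has pushed the module up against the sprung facing of the back jaw and holds it with about 14 N; feel for it, as the facing is set differently each time: 9 to 20 N will do in the end, and more than 24 N, even for a moment, cracks it. Let go of everything and leave the mug, the spool and the screwdriver where they are.

Things in the scene. Friction and masses are not known exactly. Their poses are not given: they have to be found in the camera images.
- module: Loose amplifier module, 0.35 kg: aluminium chassis with a green circuit board, 80 (x, lengthwise) x 60 (y) x 28 mm high, with a black finned heat sink on its middle; low parts beside that are 10 mm high. Origin: centre of the underside; z up. Either way round is fine.
- heatsink (a point): Centre of the black finned heat sink on the module, 45 mm above the module's underside; axes as the module's. It is 44 (x) x 30 (y) mm and rises from 28 to 62 mm above the underside: grip it across its 30 mm (y).
- vise: Blue bench clamp fixed to the bench, base plate 275 x 90 x 20 mm. Origin: on the bench under the clamp; x runs from the back jaw to the ball knob, z up. The bed is the plate's top, z = 20 mm. Back jaw: steel wall, 70 mm wide, top at z = 46, face at x = -115 mm. The moving jaw closes towards -x. The knob's gear housing covers x = 70 to 130, y = -30 to 30, up to z = 55 mm.
- bed (a point): Point on the bed's top surface, midway across (x = -45, z = 20 mm in the clamp's frame; axes as the clamp's). The back jaw carries a sprung black facing, 50 x 22 mm, on brass pins: its free face lies at x = -100 to -90 mm, preset differently each time and not measured. It gives 8 N per mm, up to 7 mm. The closing jaw pushes the module along the bed and squares it up.
- jaw: The moving jaw, steel, 60 mm wide, 26 mm high, with a black rubber facing 50 x 22 mm. Origin: centre of its facing, which looks to the clamp's -x, 14 mm above the bed; axes as the clamp's. It starts at x = 0 to 8 mm in the clamp's frame and can close to x = -27 mm.
- ball (a point): Centre of the smooth red ball knob, 48 mm across, 105 mm above the bench, on its upright axis; 14 mm stem below, 50 mm of free height from the ball's centre down to the housing. Slippery (friction about 0.35): it turns only with the pads centred on it, reaching to or past its widest part, gripping with 25 N or more, else it slips in the fingers.
- gearbox (a point): Where the knob's stem enters the gear housing, 50 mm below the ball's centre. Rack and pinion: clockwise from above closes the jaw, 10 mm per rad, 3.5 rad from end to end; about 80 N per rad once the module is against the sprung facing. Turning takes 0.2 N m of friction plus 0.01 N m per N of clamping; the friction keeps the knob, and so the clamping force, where it is left.
- mug: Blue ceramic mug, 76 mm across, 90 mm high, bystander. Origin: centre of the underside.
- spool: White spool, 60 mm across, 52 mm high, standing upright, bystander. Origin: centre of the underside.
- screwdriver: Red-handled screwdriver, 200 mm long, lying on the bench, bystander. Origin: under its middle.
There are look-alikes about, which are no part of the job. Leave any purple look-alike of the module alone.

How it is judged:
On the way, in this order (a step that is already met when the one before it is completed fails the run):
1. the module lies flat and lengthwise on the clamp's bed, let go, not yet clamped (z of module in the frame of vise between 0.015 and 0.025 m and y of module in the frame of vise between -0.015 and 0.015 m and angle between module's own z axis and vertical below 0.08 rad and angle between the x axis of module and the x axis of vise, either way round below 0.25 rad and contact force between the fingers and module below 0.3 N and x of module in the frame of vise between -0.065 and -0.025 m and contact force between jaw and module below 2 N), for 0.2 s.
2. the moving jaw is tightened on the module by turning the ball knob in the fingers (contact force between the fingers and vise above 3 N and contact force between jaw and module above 6 N), for 0.1 s.
At the end, for the whole second after the job is handed in: The module lies flat (within 0.05 rad) on the bed, within 15 mm of midway across, square to the clamp within 0.05 rad, at rest between the jaws (its centre at x = -68 to -46 mm in the clamp's frame), with the moving jaw pressing on it with 9 to 20 N, and the fingers touch nothing (z of module in the frame of vise between 0.015 and 0.025 m and y of module in the frame of vise between -0.015 and 0.015 m and angle between module's own z axis and vertical below 0.05 rad and angle between the x axis of module and the x axis of vise, either way round below 0.05 rad and x of module in the frame of vise between -0.068 and -0.046 m and contact force between jaw and module between 9 and 20 N and linear speed of module below 0.01 m/s and contact force between the fingers and anything else below 0.3 N).
It fails at once if the moving jaw presses on the module with more than 24 N (contact force between jaw and module above 24 N).
It fails at once if the module is dropped (falls free by more than 8 mm) (linear speed of module above 0.4 m/s and contact force between the fingers and module below 0.1 N).
It fails at once if the mug, the spool or the screwdriver is moved more than 20 mm (distance of any of mug, spool, screwdriver from where it was at the start of the episode above 0.02 m).
It also fails if it takes over 70 s, if anything falls off the work surface, if the arm or the gripper's body presses on something with over 40 N, if the wrist force passes 120 N, or if a joint passes its speed limit or range.

### The arm

A 7-joint arm with a two-finger parallel gripper is mounted at the origin on the work surface. World frame = base frame: x ahead of the robot, y to its left, z up, the work surface at z = 0. Lengths are in m, angles in rad, forces in N, time in s.
With the tool pointing down it reaches from about 0.425 to 0.875 m from the base axis. Payload 4.7 kg.
Tool frame: the origin (TCP) lies on the centre line of the jaws, within the pads' length; the fingertips stand 14 mm ahead of it and the grasp point (between the pads) lies 5 mm behind it; z points along the fingers, y is the line along which they close (so a half turn about z gives the same grasp; the last joint's range is limited). The gripper opens to 87 mm and grips with 3 to 60 N. Pads are 19 mm wide; open, the fingers measure 117 mm over their backs; the gripper's body (75 mm by 190 mm) begins 51 mm behind the grasp point.
Start: joints at [-1.113, 0.321, -0.07, 1.45, 0.023, 1.371, -0.057], TCP at [0.279, 0.587, 0.237] pointing down, gripper open.
Joint ranges: [-2.86, 2.86], [-0.3, 2.09], [-1.38, 1.24], [0.06, 2.45], [-1.56, 4.7], [0.09, 2.05], [-2.69, 2.69]. Speed limits (rad/s): [2.57, 2.57, 3.14, 3.14, 3.14, 3.14, 3.14].

### API

Orientations are given as a rotation vector (axis times angle).
In Python, from bench import read_state, viewer, ticket gives the robot as it stands. The module is installed in compiled form; this text tells all that it offers.
- The arm moves only by the tool drive_tool, never from a script. Its argument "rows" is a list of rows, each a list of 4 numbers: the shift along the tool's x, y, z in cm, then the turn about the tool's z in degrees. A call has 1 to 8 rows; each row shifts and turns the commanded pose from where the row before left it, along the tool's axes as they then stand; what a row does not reach is not made up. A row lasts 1/8 s, in which the tool goes at most 62.5 mm and 10.7 degrees, less where a joint would pass 70% of its speed; a pose out of reach is approached as far as the arm can. A call with a gripper value outside its range is refused whole. "jaw" is the finger opening in cm, from 0 to 8.7, set as the call begins (left out, the last holds). The fingers move at their own pace and stop on an object; "grip_force" is the grip in N (left out, the last holds). Time passes only in rows, so rows that do not move let the fingers close. It gives the time, the measured TCP pose, the force, the opening and the grip force at its end, in the units of the state.
- read_state(): the state, without advancing time (a new reading comes with each control period).
- viewer.grab_frame(name): name is "scene" or "side" or "wrist"; returns a dict with "color" (384x512x3 uint8, red, green, blue), "depth" (384x512 float32, m along the optical axis (not along the pixel's ray), 0 where there is no reading), "mtx" (3x3 intrinsics, pixels), "cam_to_world" (4x4, takes a point from camera to world coordinates); the wrist camera has in their place "T_tool_cam" (4x4, takes a point from camera to tool coordinates, whose origin is the TCP and whose axes are the flange's). Camera axes: x right, y down, z forward; pixel columns grow to the right and rows downward; lengths in m; the calibration is good to about 2 mm. A picture is of the moment at which its call begins: read the wrist's pose just before it.
- ticket.job_done(): hands the job in; it is judged then, once.
The state is a dict: "time_s": time; "joint_positions": joint angles; "qd": joint speeds; "effort": joint torques, N m; "tcp_pos": TCP position; "ee_rot": TCP orientation; "contact_force": force on the tool from outside, world axes, zero at the start; "torque": the same for the moment, N m; "opening": finger opening in m; "grasp_force": force on a finger pad.
Only numpy, scipy, OpenCV 4.12 (cv2) and the standard library are available. Lean on these libraries where they do the work, as an engineer would, in place of code of your own. Each camera call takes 0.05 s, during which the arm holds its last target. There are 200 camera calls.

## Working session

There is one attempt and no reset: what is moved stays moved. The work goes in short steps, Python scripts to look and compute and a tool call to move; the robot and the scene stay as the last step left them, time stands still between calls to the robot, and variables do not carry over. Pictures are saved under pics/ and viewed, at most 10 in all, crops included, and the job is handed in when it is done.

Besides the shell and the picture viewer there is one more tool, called in YAML: its name, and indented under it one key for each argument. drive_tool: Moves the arm, as the interface text tells. Its arguments: {"type":"object","properties":{"rows":{"type":"array","items":{"type":"array","items":{"type":"number"}}},"jaw":{"type":"number"},"grip_force":{"type":"number"}},"required":["rows"]}

```bash
mkdir -p pics; cat > h.py <<'E'
import numpy as np, cv2
from scipy.spatial.transform import Rotation as R
from bench import read_state, viewer, ticket
def grab(n):
    s=read_state(); f=viewer.grab_frame(n)
    if 'cam_to_world' in f: T=np.array(f['cam_to_world'])
    else:
        W=np.eye(4); W[:3,:3]=R.from_rotvec(s['ee_rot']).as_matrix(); W[:3,3]=s['tcp_pos']; T=W@np.array(f['T_tool_cam'])
    f['T']=T; return f
def save(n,name):
    f=grab(n); cv2.imwrite(f'pics/{name}.png',f['color'][:,:,::-1]); np.savez(f'pics/{name}.npz',color=f['color'],depth=f['depth'],mtx=f['mtx'],T=f['T']); return f
def pt(f,u,v,r=1):
    d=f['depth'][v-r:v+r+1,u-r:u+r+1]; d=np.median(d[d>0]); K=f['mtx']
    return (f['T']@np.array([(u-K[0,2])/K[0,0]*d,(v-K[1,2])/K[1,1]*d,d,1]))[:3]
def tri(obs):
    A=np.zeros((3,3));b=np.zeros(3)
    for f,u,v in obs:
        K=f['mtx'];d=f['T'][:3,:3]@np.array([(u-K[0,2])/K[0,0],(v-K[1,2])/K[1,1],1]);d/=np.linalg.norm(d)
        P=np.eye(3)-np.outer(d,d);A+=P;b+=P@f['T'][:3,3]
    return np.linalg.solve(A,b)
E
python3 - <<'E'
from h import *
a=save('scene','scene');b=save('side','side')
cv2.imwrite('pics/both.png',cv2.resize(np.vstack([a['color'],b['color']])[:,:,::-1],None,fx=.78,fy=.78))
print(read_state())
E
```

```text
{'time_s': 0.1, 'joint_positions': array([-1.11289226,  0.32173684, -0.07011859,  1.45156268,  0.02263902,
        1.37080943, -0.05689241]), 'qd': array([ 6.71982516e-04, -3.14551424e-03, -1.52603597e-03, -1.63611911e-03,
       -5.57515603e-04, -4.60646469e-05,  9.14868919e-04]), 'effort': array([ 5.51292669e-04, -4.92574668e+01, -4.05105958e-01, -3.13395917e+01,
       -6.41643419e-02,  3.95620940e-02,  5.40233782e-05]), 'tcp_pos': array([0.27892606, 0.58658074, 0.23557411]), 'ee_rot': array([-6.91245347e-01, -3.06433361e+00,  2.68453882e-03]), 'contact_force': array([0.32268094, 0.38010454, 0.07693419]), 'torque': array([0.01005743, 0.00954328, 0.02808432]), 'grasp_force': 0.0, 'opening': 0.08705042654089445}
```

View pics/both.png

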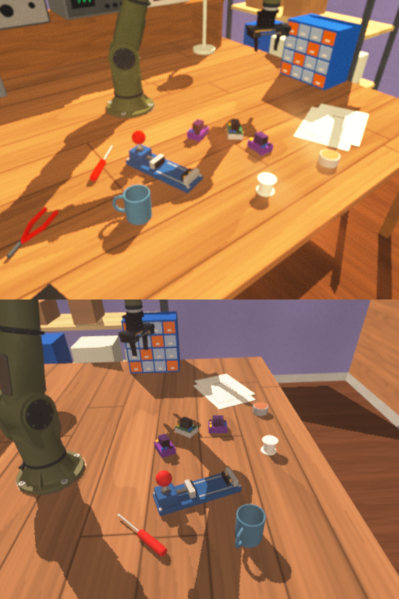

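The scene view shows three module-shaped things, at about (301,164), (254,165) and (333,184). The one at (301,164) has a green board and black sink, so it fits; the other two are purple. Side view: green one at (240,163), clamp at about (255,240). I'll confirm in an enlarged crop.

```bash
python3 - <<'E'
import cv2,numpy as np
a=cv2.imread('pics/scene.png')[130:260,150:360];b=cv2.imread('pics/side.png')[130:280,180:330]
A=cv2.resize(a,(630,390),interpolation=cv2.INTER_CUBIC)
cv2.imwrite('pics/c1.png',cv2.resize(a,None,fx=3.8,fy=3.8,interpolation=cv2.INTER_CUBIC))
cv2.imwrite('pics/c2.png',cv2.resize(b,None,fx=4,fy=4,interpolation=cv2.INTER_CUBIC))
E
```

```text
(no output)
```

View pics/c1.png

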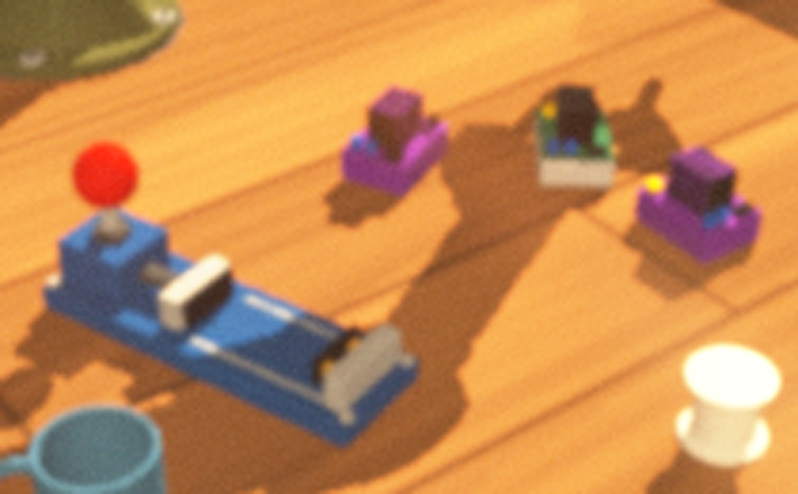

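View pics/c2.png

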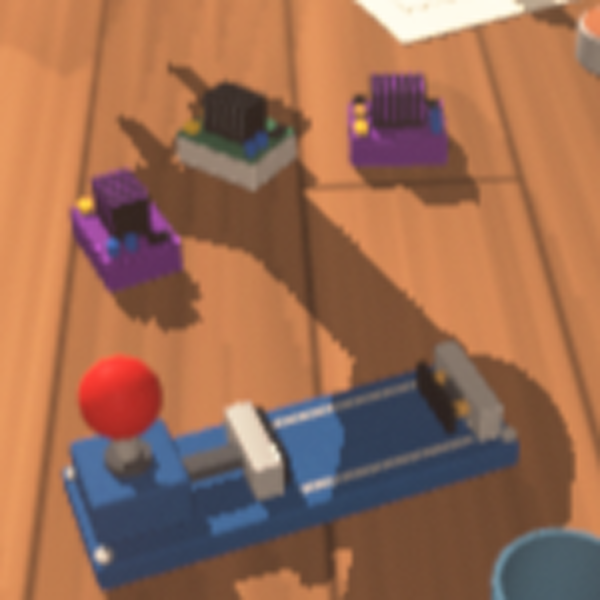

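The green-board module with the black sink is confirmed: scene crop (577,120), side crop (237,125). The purple ones are decoys. Next I'll measure from both views.

```bash
cat >> h.py <<'E'
def load(n): return dict(np.load(f'pics/{n}.npz'))
def cloud(f):
    d=f['depth'];K=f['mtx'];v,u=np.mgrid[:d.shape[0],:d.shape[1]]
    P=np.stack([(u-K[0,2])/K[0,0]*d,(v-K[1,2])/K[1,1]*d,d],-1)
    return P@f['T'][:3,:3].T+f['T'][:3,3]
E
python3 - <<'E'
from h import *
np.set_printoptions(precision=4,suppress=True)
a=load('scene');b=load('side')
A=lambda x,y:(a,150+x/3.8,130+y/3.8); B=lambda x,y:(b,180+x/4,130+y/4)
print('ball',tri([A(105,174),B(121,397)]))
print('sink top',tri([A(577,98),B(237,100)]), pt(b,239,155),pt(a,302,155))
print('backjaw top ends',tri([A(392,330),B(449,343)]),tri([A(335,385),B(492,408)]))
print('movjaw top ends',tri([A(218,260),B(240,407)]),tri([A(170,300),B(265,475)]))
for n,f,box in(('a',a,(150,250,180,265)),('b',b,(190,310,210,280))):
    P=cloud(f);c=f['color'].astype(int);m=np.zeros(P.shape[:2],bool);m[box[2]:box[3],box[0]:box[1]]=1
    m&=(f['depth']>0)&(c[...,2]>c[...,0]+25)&(P[...,2]<.035)&(P[...,2]>.005)
    q=P[m];r=cv2.minAreaRect(q[:,:2].astype(np.float32)*1000);print(n,m.sum(),np.median(q[:,2]),r)
E
```

```text
ball [ 0.4187 -0.1776  0.1049]
sink top [0.4873 0.218  0.0599] [0.4871 0.2132 0.0592] [0.485  0.2218 0.0638]
backjaw top ends [ 0.6225 -0.0763  0.0444] [ 0.6421 -0.1378  0.0412]
movjaw top ends [ 0.4846 -0.1285  0.0462] [ 0.4981 -0.1784  0.0389]
a 1146 0.020474242073460325 ((533.84814453125, -183.48532104492188), (209.50897216796875, 236.07437133789062), 74.54597473144531)
b 1837 0.018894608993464623 ((513.6513671875, -149.69125366210938), (270.3144836425781, 92.9713363647461), 18.157207489013672)
```

drive_tool:
  rows:
    - [-4.33,-3.05,0,0]
    - [-4.33,-3.05,0,0]
    - [-4.33,-3.05,0,0]
    - [-4.33,-3.05,0,0]
    - [-4.33,-3.05,0,0]
    - [-4.33,-3.05,0,0]
    - [-4.33,-3.05,0,0]
    - [-4.33,-3.05,0,0]

```text
time_s: 1.1
tcp_pos: [0.4876, 0.2163, 0.2363]
ee_rot: [-0.691, -3.064, 0.0]
contact_force: [0.9, 0.5, 0.2]
opening: 0.0872
grasp_force: 0.0
```

```bash
cat >> h.py <<'E'
def delta(p):
    s=read_state();M=R.from_rotvec(s['ee_rot']).as_matrix();return M.T@(np.array(p)-s['tcp_pos'])*100
def yaw(deg):  # turn about tool z to bring tool y along world heading deg (mod 180)
    s=read_state();M=R.from_rotvec(s['ee_rot']).as_matrix();h=np.degrees(np.arctan2(M[1,1],M[0,1]))
    return h,(-(deg-h)+90)%180-90
E
python3 - <<'E'
from h import *
np.set_printoptions(precision=4,suppress=True)
f=save('wrist','w1');s=read_state();print(s['tcp_pos'],s['ee_rot'],s['joint_positions'],yaw(0));print(f['T'])
P=cloud(f);d=f['depth'];m=(d>0)&(np.hypot(P[...,0]-.487,P[...,1]-.218)<.06)
q=P[m&(P[...,2]>.052)&(P[...,2]<.075)];print('sink',len(q),np.median(q[:,2]),cv2.minAreaRect(q[:,:2].astype(np.float32)*1000))
q=P[m&(P[...,2]>.015)&(P[...,2]<.075)];print('module',len(q),np.percentile(q[:,2],[5,50,95]),cv2.minAreaRect(q[:,:2].astype(np.float32)*1000))
E
```

```text
[0.4918 0.2075 0.2365] [ 0.7064  3.0575 -0.0067] [-0.6621  0.0706  0.2206  1.7483 -0.0102  1.3243  0.6771] (np.float64(63.98201035539184), np.float64(63.98201035539185))
[[ 0.429   0.8628  0.2674  0.4131]
 [ 0.9033 -0.4097 -0.1271  0.2507]
 [-0.0001  0.296  -0.9552  0.3839]
 [ 0.      0.      0.      1.    ]]
sink 1126 0.061632697925809415 ((483.3727111816406, 219.73179626464844), (30.593461990356445, 44.35972595214844), 51.79982376098633)
module 3239 [0.0258 0.029  0.0625] ((483.10626220703125, 220.12457275390625), (60.27562713623047, 79.33416748046875), 51.94271469116211)
```

View pics/w1.png

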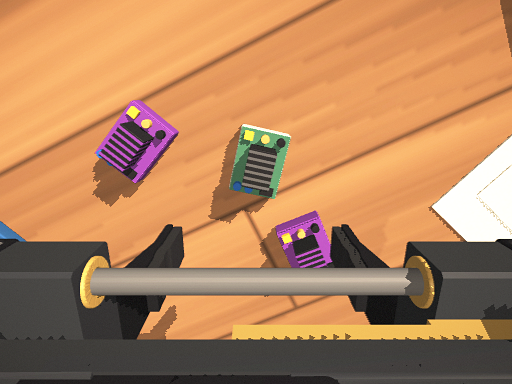

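```bash
python3 - <<'E'
from h import *
s=read_state();print(s['tcp_pos'],s['qd'],delta([.4833,.2199,.12]),yaw(51.9))
f=load('w1');print(pt(f,300,225),pt(f,140,140))
E
```

```text
[0.49177866 0.20745189 0.23648175] [-0.01752641 -0.00452454 -0.00496802  0.00251711  0.01739406  0.00845096
 -0.1514915 ] [ 1.35936931  0.78620694 11.63969076] (np.float64(63.98201035539184), np.float64(12.082010355391844))
[0.57831649 0.23333165 0.02701248] [0.39995348 0.1203949  0.06167477]
```

drive_tool:
  rows:
    - [0,0,3,6]
    - [0,0,3,6]
    - [0,0,1,0]
    - [0,0,0,0]
    - [0,0,0,0]
  jaw: 6

```text
time_s: 1.78
tcp_pos: [0.4879, 0.2185, 0.1678]
ee_rot: [1.006, 2.975, 0.002]
contact_force: [-0.2, -1.1, -0.8]
opening: 0.0605
grasp_force: 0.0
```

```bash
python3 - <<'E'
from h import *
np.set_printoptions(precision=4,suppress=True)
f=save('wrist','w2');s=read_state()
P=cloud(f);d=f['depth'];m=(d>0)&(np.hypot(P[...,0]-.483,P[...,1]-.22)<.06)
q=P[m&(P[...,2]>.052)&(P[...,2]<.075)];r=cv2.minAreaRect(q[:,:2].astype(np.float32)*1000);print('sink',len(q),np.median(q[:,2]),r)
q=P[m&(P[...,2]>.015)&(P[...,2]<.075)];print('module',len(q),cv2.minAreaRect(q[:,:2].astype(np.float32)*1000))
print(s['tcp_pos'],s['qd'].round(3),delta([r[0][0]/1e3,r[0][1]/1e3,.048]),yaw(51.9))
E
```

```text
sink 1724 0.06157933009886363 ((483.1802062988281, 220.08526611328125), (30.31675910949707, 44.35768508911133), 52.88664627075195)
module 4746 ((482.77703857421875, 220.16534423828125), (59.985137939453125, 79.12541198730469), 51.69905471801758)
[0.488  0.2184 0.1679] [-0.001 -0.003  0.001  0.001 -0.    -0.001 -0.003] [ 0.4927 -0.1839 11.9885] (np.float64(52.624677188658346), np.float64(0.7246771886583474))
```

drive_tool:
  rows:
    - [0.5,-0.18,3,0.7]
    - [0,0,4,0]
    - [0,0,3,0]
    - [0,0,1.4,0]
    - [0,0,0.6,0]
    - [0,0,0,0]

```text
time_s: 2.58
tcp_pos: [0.4828, 0.2199, 0.0474]
ee_rot: [1.026, 2.968, 0.002]
contact_force: [-0.1, -0.5, 0.1]
opening: 0.06
grasp_force: 0.0
```

drive_tool:
  rows:
    - [0,0,0,0]
    - [0,0,0,0]
    - [0,0,0,0]
    - [0,0,0,0]
  jaw: 2
  grip_force: 25

```text
time_s: 3.08
tcp_pos: [0.4826, 0.22, 0.0469]
ee_rot: [1.026, 2.969, 0.002]
contact_force: [-0.6, 0.9, 0.8]
opening: 0.0299
grasp_force: 25.0
```

drive_tool:
  rows:
    - [0,0,-1,0]
    - [0,0,-3,0]
    - [0,0,-4,0]
    - [0,0,-4,0]
    - [0,0,0,0]

```text
time_s: 3.7
tcp_pos: [0.484, 0.2204, 0.17]
ee_rot: [1.025, 2.965, 0.008]
contact_force: [0.7, -0.1, -4.0]
opening: 0.0298
grasp_force: 25.0
```

```bash
python3 - <<'E'
from h import *
np.set_printoptions(precision=4,suppress=True)
s=read_state();print(s['tcp_pos'],s['joint_positions'],s['opening'],s['grasp_force'],delta([.5563,-.132,.17]),yaw(108.2))
E
```

```text
[0.484  0.2204 0.17  ] [-0.6798  0.108   0.2169  1.845  -0.0256  1.1846  0.4505] 0.029772071868655683 24.999961322173476 [-27.4446 -23.2501  -0.0808] (np.float64(51.86272297396632), np.float64(-56.33727702603368))
```

drive_tool:
  rows:
    - [0,0,0,-9.4]
    - [0,0,0,-9.4]
    - [0,0,0,-9.4]
    - [0,0,0,-9.4]
    - [0,0,0,-9.4]
    - [0,0,0,-9.3]
    - [0,0,0,0]

```text
time_s: 4.58
tcp_pos: [0.481, 0.2189, 0.1647]
ee_rot: [0.493, -3.1, 0.002]
contact_force: [0.1, -0.3, -3.1]
opening: 0.03
grasp_force: 25.0
```

```bash
python3 - <<'E'
from h import *
np.set_printoptions(precision=4,suppress=True)
s=read_state();print(s['tcp_pos'],s['joint_positions'],delta([.5563,-.132,.17]),yaw(108.2))
E
```

```text
[0.481  0.2189 0.1647] [-0.6287  0.1132  0.162   1.8491 -0.0195  1.1841  1.4258] [  3.7273 -35.6931  -0.4911] (np.float64(108.0683497337748), np.float64(-0.1316502662252077))
```

drive_tool:
  rows:
    - [1,-4.5,-0.5,0]
    - [1,-4.5,0,0]
    - [1,-4.5,0,0]
    - [1,-4.5,0,0]
    - [1,-4.5,0,0]
    - [1,-4.5,0,0]
    - [0,0,0,0]
    - [0,0,0,0]

```text
time_s: 5.58
tcp_pos: [0.5088, -0.0551, 0.1708]
ee_rot: [0.493, -3.101, -0.001]
contact_force: [0.3, 0.3, -2.8]
opening: 0.03
grasp_force: 25.0
```

```bash
python3 - <<'E'
from h import *
np.set_printoptions(precision=4,suppress=True)
f=save('wrist','w3');s=read_state();print(s['tcp_pos'],s['qd'].round(3),s['joint_positions'])
P=cloud(f);c=f['color'].astype(int);d=f['depth']
m=(d>0)&(np.hypot(P[...,0]-.53,P[...,1]+.14)<.2)&(c[...,2]>c[...,0]+25)&(P[...,2]>.012)&(P[...,2]<.028)
q=P[m];print(len(q),np.median(q[:,2]),cv2.minAreaRect(q[:,:2].astype(np.float32)*1000))
E
```

```text
[ 0.5089 -0.0544  0.1709] [-0.01  -0.004 -0.01  -0.004  0.005 -0.002  0.008] [-0.3344  0.0689  0.4074  1.889  -0.03    1.1909  1.9713]
12003 0.0194364079003852 ((515.7138671875, -216.12478637695312), (247.0017547607422, 226.08535766601562), 14.196199417114258)
```

View pics/w3.png

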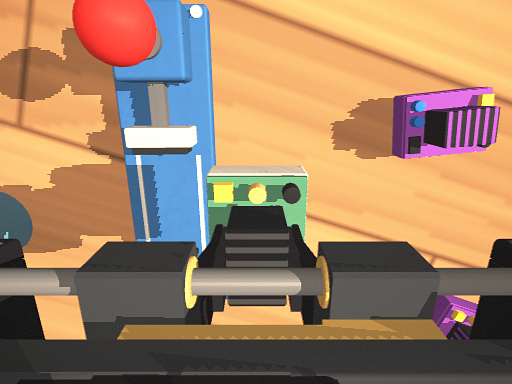

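The wrist view shows the clamp: ball at about (115,28), moving jaw top about (125–197,137), bed between rails at u=140 and 200. The module is in the fingers at (258,200). Next I'll refine the clamp frame.

```bash
python3 - <<'E'
from h import *
np.set_printoptions(precision=1,suppress=True)
f=load('w3');b=load('side')
th=np.radians(198.2);X=np.array([np.cos(th),np.sin(th)]);Y=np.array([-X[1],X[0]]);o=np.array([.5136,-.1480])
for n,f in(('w3',f),('side',b),('scene',load('scene'))):
    P=cloud(f);q=(P[...,:2]-o);x=q@X*1e3;y=q@Y*1e3;z=P[...,2]*1e3;c=f['color'].astype(int)
    blue=(f['depth']>0)&(c[...,2]>c[...,0]+25)
    m=blue&(z>14)&(z<25)&(abs(y)<60)&(abs(x)<140)
    for a in range(-130,140,20):
        k=m&(x>=a)&(x<a+20)
        if k.sum()>40:print(n,a+10,np.percentile(y[k],[1,99]),end=' | ')
    print('\n x ext',np.percentile(x[m],[.5,99.5]))
    k=(f['depth']>0)&(z>38)&(z<52)&(abs(y)<40)&(x>-10)&(x<40);print(' jaw',k.sum(),np.percentile(x[k],[1,99]),np.percentile(y[k],[1,99]),np.median(z[k]))
    k=(f['depth']>0)&(z>40)&(z<50)&(abs(y)<50)&(x>-140)&(x<-105);print(' back',k.sum(),k.any() and (np.percentile(x[k],[1,99]),np.percentile(y[k],[1,99])))
    k=(f['depth']>0)&(c[...,0]>150)&(c[...,1]<70)&(z>75)&(z<140)&(abs(y)<40)&(abs(x-100)<40)
    if k.sum()>60:
        p=P[k];A=np.c_[2*p,np.ones(len(p))];s=np.linalg.lstsq(A,(p**2).sum(1),rcond=None)[0];C=s[:3];print(' ball',k.sum(),C*1e3,np.sqrt(s[3]+C@C)*1e3,((C[:2]-o)@X*1e3,(C[:2]-o)@Y*1e3))
E
```

```text
w3 -100 [-36.4  39.5] | w3 -80 [-36.7  41.6] | w3 -60 [-36.8  41.7] | w3 -40 [-36.9  41.6] | w3 -20 [-38.3  41.4] | w3 0 [-45.7  42. ] | w3 20 [-45.9  42.4] | w3 40 [-45.6  42.3] | w3 60 [-45.6  41.8] | w3 80 [-45.9  41.5] | w3 100 [-45.9 -30.1] | w3 120 [-45.9 -30.1] | w3 140 [-45.8 -25.9] | 
 x ext [-93.7 132.7]
 jaw 1787 [ 9.3 35.6] [-30.9  27.4] 46.09237541516764
 back 0 False
 ball 1860 [ 417.4 -178.5  104.9] 23.52839964418407 (np.float64(100.94639596615828), np.float64(-1.0992530719292162))
side -100 [-39.8  45.9] | side -80 [-40.1  46.1] | side -60 [-40.9  45.6] | side -40 [-43.2  45.9] | side -20 [-41.8  46.3] | side 0 [-40.4  46.7] | side 20 [27.7 46.5] | side 40 [-42.7  45.8] | side 60 [-42.1  46.3] | side 80 [26.8 46.6] | side 100 [27.1 46.6] | side 120 [25.8 46.5] | side 140 [-34.3  45.5] | 
 x ext [-126.2  135.1]
 jaw 194 [ 9.  37.2] [-27.2  31. ] 45.26005462320332
 back 132 (array([-129.4, -113.6]), array([-30.6,  35.1]))
 ball 280 [ 418.1 -181.1  106. ] 22.349752325909886 (np.float64(101.07588141492361), np.float64(1.5902711011813386))
scene -80 [-21.2  42.6] | scene -60 [-23.6  42.7] | scene -40 [-39.2  42.3] | scene -20 [-39.4  42.1] | scene 0 [-41.3  42.3] | scene 40 [17.6 43. ] | scene 60 [-39.3  43.4] | scene 80 [-40.5  42. ] | scene 100 [23.9 42.5] | 
 x ext [-139.6  118.6]
 jaw 168 [ 6.3 30.9] [-32.3  28. ] 46.56184126113966
 back 147 (array([-131.7, -110. ]), array([-36.8,  31.5]))
 ball 185 [ 420.8 -178.4  108.6] 20.12922069938782 (np.float64(97.70168891050959), np.float64(-0.10298761364551753))
```

```bash
python3 - <<'E'
from h import *
s=read_state();print(s['tcp_pos'],s['joint_positions'],delta([.5560,-.1325,.0675]),yaw(108.2))
E
```

```text
[ 0.50886847 -0.05437424  0.17087808] [-0.33439728  0.06885247  0.40744438  1.88896114 -0.03003393  1.19092869
  1.97126757] [-2.0526971  -8.90408337 10.32589731] (np.float64(108.16898873627379), np.float64(-0.031011263726213656))
```

drive_tool:
  rows:
    - [-0.7,-3,0,0]
    - [-0.7,-3,0,0]
    - [-0.65,-2.9,2,0]
    - [0,0,3,0]
    - [0,0,2,0]
    - [0,0,0,0]
    - [0,0,0,0]

```text
time_s: 6.5
tcp_pos: [0.5573, -0.133, 0.1023]
ee_rot: [-0.498, 3.101, -0.0]
contact_force: [0.5, 0.7, -2.7]
opening: 0.03
grasp_force: 25.0
```

```bash
python3 - <<'E'
from h import *
s=read_state();print(s['tcp_pos'],s['qd'].round(3),s['joint_positions'],delta([.5560,-.1325,.0675]),yaw(108.2),R.from_rotvec(s['ee_rot']).as_matrix()[:,2])
E
```

```text
[ 0.55732787 -0.13295253  0.10230508] [ 0.003 -0.012  0.007 -0.013 -0.    -0.003  0.002] [-0.21488652  0.27736051  0.46587067  1.82084122 -0.14075497  1.07473855
  2.19193702] [0.11590397 0.08542244 3.48035723] (np.float64(108.24360705142816), np.float64(0.04360705142815391)) [ 1.15875583e-03  1.17391444e-04 -9.99999322e-01]
```

drive_tool:
  rows:
    - [0.12,0.08,1.5,0]
    - [0,0,1,0]
    - [0,0,0.5,0]
    - [0,0,0.2,0]
    - [0,0,0,0]
    - [0,0,0,0]

```text
time_s: 7.25
tcp_pos: [0.5555, -0.1336, 0.0699]
ee_rot: [-0.496, 3.101, -0.0]
contact_force: [-0.4, 0.3, -3.1]
opening: 0.0299
grasp_force: 25.0
```

drive_tool:
  rows:
    - [0,0,0.15,0]
    - [0,0,0.1,0]
    - [0,0,0,0]
    - [0,0,0,0]

```text
time_s: 7.75
tcp_pos: [0.5552, -0.1334, 0.0671]
ee_rot: [-0.496, 3.102, 0.0]
contact_force: [0.3, -0.2, -4.2]
opening: 0.0299
grasp_force: 25.0
```

drive_tool:
  rows:
    - [0,0,0.05,0]
    - [0,0,0,0]
    - [0,0,0,0]

```text
time_s: 8.12
tcp_pos: [0.5552, -0.1335, 0.0669]
ee_rot: [-0.496, 3.102, 0.0]
contact_force: [-1.6, 0.1, 2.4]
opening: 0.0298
grasp_force: 25.0
```

drive_tool:
  rows:
    - [0,0,0,0]
    - [0,0,0,0]
    - [0,0,0,0]
    - [0,0,0,0]
  jaw: 6

```text
time_s: 8.62
tcp_pos: [0.5553, -0.1335, 0.0666]
ee_rot: [-0.496, 3.102, -0.0]
contact_force: [-0.4, 0.3, 0.5]
opening: 0.0577
grasp_force: 0.0
```

drive_tool:
  rows:
    - [0,0,-2,0]
    - [0,0,-4,0]
    - [0,0,-5,0]
    - [0,0,-5,0]
    - [0,0,0,0]
    - [0,0,0,0]

```text
time_s: 9.38
tcp_pos: [0.5549, -0.1333, 0.2261]
ee_rot: [0.496, -3.102, -0.001]
contact_force: [-0.1, -0.0, -0.3]
opening: 0.06
grasp_force: 0.0
```

```bash
python3 - <<'E'
from h import *
np.set_printoptions(precision=4,suppress=True)
f=save('wrist','w4');s=read_state();print(s['tcp_pos'],s['qd'].round(3))
P=cloud(f);o=np.array([.5136,-.1480]);th=np.radians(198.2);X=np.array([np.cos(th),np.sin(th)]);Y=np.array([-X[1],X[0]]);o=o+.0009*X-.0016*Y
q=P[...,:2]-o;x=q@X*1e3;y=q@Y*1e3;z=P[...,2]*1e3;ok=f['depth']>0
k=ok&(z>70)&(z<90)&(abs(x+45)<45)&(abs(y)<35);print('sink',k.sum(),np.median(z[k]),cv2.minAreaRect(np.c_[x[k],y[k]].astype(np.float32)))
k=ok&(z>46)&(z<51)&(x<-4)&(x>-90)&(abs(y)<35);print('board',np.median(z[k]),cv2.minAreaRect(np.c_[x[k],y[k]].astype(np.float32)))
B=o+.1*X;print('ball',B,delta([*B,.2]),yaw(108.2),s['joint_positions'])
E
```

```text
[ 0.5545 -0.1332  0.2252] [-0.001  0.011 -0.001  0.011  0.002  0.002  0.   ]
sink 1327 81.61842060679814 ((-44.533164978027344, 1.4640846252441406), (43.69744110107422, 30.405452728271484), 0.40109431743621826)
board 47.457347232410626 ((-44.85078430175781, 1.3457260131835938), (57.978172302246094, 76.88752746582031), 89.9698715209961)
ball [ 0.4172 -0.178 ] [14.4296  0.0191  2.5504] (np.float64(108.17812245033066), np.float64(-0.02187754966934108)) [-0.242   0.1646  0.484   1.6855 -0.0789  1.313   2.1448]
```

View pics/w4.png

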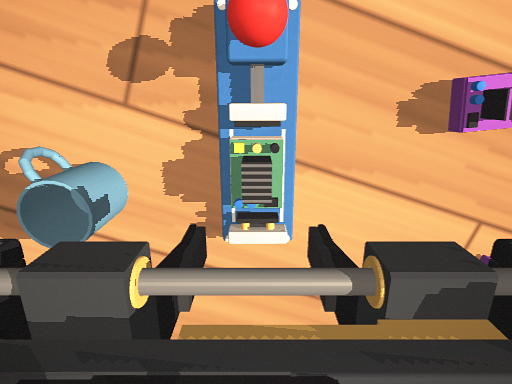

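```bash
python3 - <<'E'
from h import *
np.set_printoptions(precision=4,suppress=True)
f=load('w4');P=cloud(f);c=f['color'].astype(int);z=P[...,2]
k=(f['depth']>0)&(c[...,0]>150)&(c[...,1]<70)&(z>.075)&(z<.14)&(np.hypot(P[...,0]-.417,P[...,1]+.178)<.04)
p=P[k]
from scipy.optimize import least_squares
C=least_squares(lambda C:np.linalg.norm(p-C,axis=1)-.024,[.417,-.178,.105],loss='soft_l1',f_scale=.001).x
print(k.sum(),C,delta([*C[:2],.2]))
E
```

```text
1521 [ 0.4172 -0.1787  0.1043] [14.4598 -0.0437  2.5504]
```

drive_tool:
  rows:
    - [3.6,0,0.6,0]
    - [3.6,0,0.6,0]
    - [3.6,0,0.6,0]
    - [3.6,0,0.7,0]
    - [0,0,0,0]
    - [0,0,0,0]
  jaw: 7.5

```text
time_s: 10.18
tcp_pos: [0.4185, -0.1778, 0.2009]
ee_rot: [0.497, -3.102, -0.001]
contact_force: [-0.2, 0.2, -0.0]
opening: 0.0753
grasp_force: 0.0
```

```bash
python3 - <<'E'
from h import *
s=read_state();print(s['tcp_pos'],s['ee_rot'],s['qd'].round(3),s['joint_positions'],delta([.4172,-.178,.1]))
print(s['contact_force'],s['torque'])
E
```

```text
[ 0.4185092  -0.17784906  0.20093279] [ 4.96708663e-01 -3.10154586e+00 -8.17142859e-04] [-0.006  0.015 -0.007 -0.021 -0.    -0.001  0.002] [-0.20286592 -0.10444516  0.51834357  1.97624669  0.05408952  1.25728681
  2.18479397] [ 0.12468585  0.02052255 10.09334875]
[-0.21183661  0.17760021 -0.04338531] [ 0.02710394 -0.01455257 -0.01345757]
```

drive_tool:
  rows:
    - [0.14,-0.05,3,0]
    - [0,0,3,0]
    - [0,0,3,0]
    - [0,0,1.1,0]
    - [0,0,0,0]
    - [0,0,0,0]

```text
time_s: 10.92
tcp_pos: [0.4183, -0.1795, 0.1016]
ee_rot: [-0.496, 3.101, -0.001]
contact_force: [0.5, 0.2, 0.5]
opening: 0.075
grasp_force: 0.0
```

drive_tool:
  rows:
    - [0,0,0,0]
    - [0,0,0,0]
    - [0,0,0,0]
    - [0,0,0,0]
  jaw: 4
  grip_force: 45

```text
time_s: 11.42
tcp_pos: [0.417, -0.1784, 0.1007]
ee_rot: [0.496, -3.102, -0.003]
contact_force: [-1.5, 3.0, 3.4]
opening: 0.0466
grasp_force: 45.0
```

```bash
cat > st.py <<'E'
from h import *
np.set_printoptions(precision=3,suppress=True)
s=read_state();t=s['time_s'];print(t,s['tcp_pos'],'yaw %.2f'%yaw(0)[0],'F',s['contact_force'],'M',s['torque'],'j7 %.3f'%s['joint_positions'][6],'op %.4f gf %.1f'%(s['opening'],s['grasp_force']),'tau7 %.3f'%s['effort'][6])
E
python3 st.py
```

```text
11.425 [ 0.417 -0.178  0.101] yaw 108.18 F [-1.518  3.     3.372] M [ 0.858  0.374 -0.039] j7 2.246 op 0.0466 gf 45.0 tau7 0.050
```

drive_tool:
  rows:
    - [0,0,0,5]
    - [0,0,0,5]
    - [0,0,0,5]
    - [0,0,0,5]
    - [0,0,0,5]
    - [0,0,0,5]
    - [0,0,0,0]
    - [0,0,0,0]

```text
time_s: 12.42
tcp_pos: [0.417, -0.1777, 0.1007]
ee_rot: [-0.322, -3.124, -0.004]
contact_force: [-2.8, 5.1, 5.0]
opening: 0.0464
grasp_force: 45.0
```

```bash
cat > jw.py <<'E'
from h import *
import sys
np.set_printoptions(precision=1,suppress=True)
o=np.array([.5136,-.1480]);th=np.radians(198.2);X=np.array([np.cos(th),np.sin(th)]);Y=np.array([-X[1],X[0]])
def meas(f,n):
    P=cloud(f);q=P[...,:2]-o;x=q@X*1e3;y=q@Y*1e3;z=P[...,2]*1e3;ok=f['depth']>0
    k=ok&(z>40)&(z<52)&(abs(y)<26)&(x>-30)&(x<45);s=ok&(z>70)&(z<90)&(abs(x+45)<50)&(abs(y)<30)
    print(n,'jaw',k.sum(),np.percentile(x[k],[5,50,95]),'sink',s.sum(),s.any() and (np.percentile(x[s],[2,50,98]),np.percentile(y[s],[2,50,98])))
if len(sys.argv)>1:
    for n in('side','scene'): meas(load(n),n+'0')
for n in('side','scene'): meas(save(n,n+'L'),n)
E
python3 st.py; python3 jw.py 0
```

```text
12.425 [ 0.417 -0.178  0.101] yaw 78.23 F [-2.782  5.132  4.97 ] M [ 1.152  0.403 -0.164] j7 1.723 op 0.0464 gf 45.0 tau7 0.188
side0 jaw 154 [10.1 21.8 32. ] sink 0 False
scene0 jaw 135 [ 7.2 17.4 29.9] sink 0 False
side jaw 259 [-24.3   6.4  26.3] sink 218 (array([-65.1, -42.6, -22.1]), array([-12.8,   7.2,  17.6]))
scene jaw 172 [-24.2   8.5  24.4] sink 200 (array([-68. , -48.8, -24.8]), array([-17.5,   3.1,  13.6]))
```

drive_tool:
  rows:
    - [0,0,0,5]
    - [0,0,0,5]
    - [0,0,0,5]
    - [0,0,0,5]
    - [0,0,0,0]
    - [0,0,0,0]

```text
time_s: 13.28
tcp_pos: [0.4172, -0.1774, 0.1007]
ee_rot: [-0.859, -3.02, -0.005]
contact_force: [-1.8, 5.7, 4.8]
opening: 0.0463
grasp_force: 45.0
```

```bash
python3 st.py; python3 - <<'E'
from h import *
a=save('scene','s5')['color'][150:240,160:280];b=save('side','d5')['color'][200:280,195:315]
cv2.imwrite('pics/c5.png',cv2.resize(np.vstack([a,b])[:,:,::-1],None,fx=3.5,fy=3.5,interpolation=cv2.INTER_CUBIC))
E
```

```text
13.275 [ 0.417 -0.177  0.101] yaw 58.24 F [-1.788  5.688  4.82 ] M [ 1.301  0.309 -0.146] j7 1.374 op 0.0463 gf 45.0 tau7 0.189
```

View pics/c5.png

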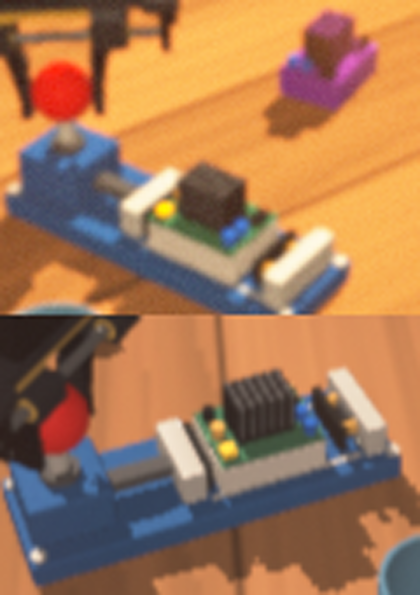

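The crop shows the jaw just about touching the module, with a gap still open before the sprung facing. I'll keep turning.

drive_tool:
  rows:
    - [0,0,0,4]
    - [0,0,0,4]
    - [0,0,0,4]
    - [0,0,0,4]
    - [0,0,0,0]
    - [0,0,0,0]

```text
time_s: 14.12
tcp_pos: [0.4174, -0.1771, 0.1007]
ee_rot: [-1.271, -2.871, -0.005]
contact_force: [-2.6, 6.9, 4.7]
opening: 0.0463
grasp_force: 45.0
```

```bash
python3 st.py
```

```text
14.125 [ 0.417 -0.177  0.101] yaw 42.26 F [-2.611  6.946  4.685] M [ 1.417  0.245 -0.152] j7 1.095 op 0.0463 gf 45.0 tau7 0.184
```

drive_tool:
  rows:
    - [0,0,0,2]
    - [0,0,0,2]
    - [0,0,0,2]
    - [0,0,0,0]
    - [0,0,0,0]

```text
time_s: 14.75
tcp_pos: [0.4175, -0.177, 0.1007]
ee_rot: [-1.418, -2.801, -0.005]
contact_force: [-1.5, 7.0, 3.7]
opening: 0.0466
grasp_force: 45.0
```

```bash
python3 st.py;
```

```text
14.75 [ 0.418 -0.177  0.101] yaw 36.29 F [-1.5    6.983  3.742] M [ 1.366  0.15  -0.005] j7 0.991 op 0.0466 gf 45.0 tau7 0.010
```

drive_tool:
  rows:
    - [0,0,0,2]
    - [0,0,0,2]
    - [0,0,0,0]
    - [0,0,0,0]

```text
time_s: 15.25
tcp_pos: [0.4176, -0.177, 0.1007]
ee_rot: [-1.515, -2.75, -0.004]
contact_force: [-1.7, 6.4, 3.8]
opening: 0.0462
grasp_force: 45.0
```

```bash
python3 st.py;python3 jw.py
```

```text
15.25 [ 0.418 -0.177  0.101] yaw 32.30 F [-1.722  6.363  3.763] M [1.362 0.137 0.018] j7 0.921 op 0.0462 gf 45.0 tau7 -0.007
side jaw 259 [-23.9  -0.5  18.4] sink 217 (array([-65.5, -43.4, -22.8]), array([-13.1,   6.7,  17.4]))
scene jaw 142 [-25.8   3.5  18.3] sink 201 (array([-68.3, -50.3, -25.4]), array([-17.8,   2.4,  14.2]))
```

drive_tool:
  rows:
    - [0,0,0,3]
    - [0,0,0,3]
    - [0,0,0,3]
    - [0,0,0,3]

```text
time_s: 15.85
tcp_pos: [0.4178, -0.1769, 0.1007]
ee_rot: [-1.796, -2.576, -0.004]
contact_force: [0.1, 6.3, 3.0]
opening: 0.0462
grasp_force: 45.0
```

```bash
python3 st.py
```

```text
15.85 [ 0.418 -0.177  0.101] yaw 20.25 F [0.059 6.271 3.022] M [ 1.443 -0.04   0.199] j7 0.710 op 0.0462 gf 45.0 tau7 0.211
```

drive_tool:
  rows:
    - [0,0,0,2]
    - [0,0,0,2]
    - [0,0,0,2]

```text
time_s: 16.23
tcp_pos: [0.4179, -0.1769, 0.1007]
ee_rot: [-1.927, -2.479, -0.005]
contact_force: [0.8, 7.2, 1.7]
opening: 0.046
grasp_force: 45.0
```

```bash
python3 st.py
```

```text
16.225 [ 0.418 -0.177  0.101] yaw 14.29 F [0.813 7.192 1.704] M [ 1.411 -0.099  0.281] j7 0.606 op 0.0460 gf 45.0 tau7 0.067
```

drive_tool:
  rows:
    - [0,0,0,2]
    - [0,0,0,2]

```text
time_s: 16.48
tcp_pos: [0.418, -0.1769, 0.1007]
ee_rot: [-2.013, -2.411, -0.005]
contact_force: [0.1, 7.4, 2.2]
opening: 0.0465
grasp_force: 45.0
```

```bash
python3 st.py
```

```text
16.475 [ 0.418 -0.177  0.101] yaw 10.28 F [0.093 7.394 2.172] M [ 1.438 -0.142  0.236] j7 0.536 op 0.0465 gf 45.0 tau7 0.067
```

drive_tool:
  rows:
    - [0,0,0,2]
    - [0,0,0,2]

```text
time_s: 16.73
tcp_pos: [0.418, -0.1769, 0.1007]
ee_rot: [-2.095, -2.339, -0.005]
contact_force: [0.7, 6.7, 2.2]
opening: 0.0465
grasp_force: 45.0
```

```bash
python3 st.py;python3 jw.py
```

```text
16.725 [ 0.418 -0.177  0.101] yaw 6.29 F [0.701 6.693 2.229] M [ 1.39  -0.187  0.174] j7 0.467 op 0.0465 gf 45.0 tau7 0.067
side jaw 241 [-27.4  -4.1  13.8] sink 218 (array([-70.4, -47.4, -27.1]), array([-12.9,   6.5,  17.3]))
scene jaw 133 [-27.5  -0.   13.8] sink 200 (array([-72.8, -54.7, -29.7]), array([-18. ,   3.2,  14. ]))
```

drive_tool:
  rows:
    - [0,0,0,2]
    - [0,0,0,2]

```text
time_s: 17.08
tcp_pos: [0.4182, -0.1769, 0.1007]
ee_rot: [-2.176, -2.265, -0.005]
contact_force: [1.3, 7.0, 2.2]
opening: 0.0463
grasp_force: 45.0
```

```bash
python3 st.py
```

```text
17.075 [ 0.418 -0.177  0.101] yaw 2.29 F [1.327 6.994 2.246] M [ 1.384 -0.184  0.211] j7 0.397 op 0.0463 gf 45.0 tau7 0.069
```

drive_tool:
  rows:
    - [0,0,0,2]
    - [0,0,0,2]

```text
time_s: 17.32
tcp_pos: [0.4182, -0.1769, 0.1007]
ee_rot: [-2.253, -2.187, -0.005]
contact_force: [1.0, 6.9, 2.0]
opening: 0.0464
grasp_force: 45.0
```

```bash
python3 st.py
```

```text
17.325 [ 0.418 -0.177  0.101] yaw -1.71 F [0.978 6.851 2.045] M [ 1.4   -0.249  0.248] j7 0.327 op 0.0464 gf 45.0 tau7 0.068
```

drive_tool:
  rows:
    - [0,0,0,2]
    - [0,0,0,2]

```text
time_s: 17.58
tcp_pos: [0.4183, -0.1769, 0.1007]
ee_rot: [-2.328, -2.107, -0.005]
contact_force: [2.1, 6.9, 1.6]
opening: 0.0463
grasp_force: 45.0
```

```bash
python3 st.py
```

```text
17.575 [ 0.418 -0.177  0.101] yaw -5.71 F [2.125 6.92  1.563] M [ 1.335 -0.338  0.237] j7 0.257 op 0.0463 gf 45.0 tau7 0.068
```

drive_tool:
  rows:
    - [0,0,0,2]
    - [0,0,0,2]

```text
time_s: 17.82
tcp_pos: [0.4184, -0.1769, 0.1008]
ee_rot: [-2.401, -2.025, -0.005]
contact_force: [1.7, 6.6, 0.8]
opening: 0.046
grasp_force: 45.0
```

```bash
python3 st.py
```

```text
17.825 [ 0.418 -0.177  0.101] yaw -9.70 F [1.702 6.589 0.791] M [ 1.318 -0.399  0.228] j7 0.187 op 0.0460 gf 45.0 tau7 0.068
```

drive_tool:
  rows:
    - [0,0,0,2]
    - [0,0,0,1]

```text
time_s: 18.08
tcp_pos: [0.4184, -0.1769, 0.1007]
ee_rot: [-2.452, -1.962, -0.005]
contact_force: [2.3, 6.3, 1.3]
opening: 0.0464
grasp_force: 45.0
```

```bash
python3 st.py
```

```text
18.075 [ 0.418 -0.177  0.101] yaw -12.68 F [2.294 6.302 1.264] M [ 1.354 -0.402  0.203] j7 0.135 op 0.0464 gf 45.0 tau7 -0.121
```

drive_tool:
  rows:
    - [0,0,0,2]
    - [0,0,0,1]

```text
time_s: 18.32
tcp_pos: [0.4185, -0.1769, 0.1007]
ee_rot: [-2.503, -1.897, -0.005]
contact_force: [1.5, 7.1, 0.5]
opening: 0.0464
grasp_force: 45.0
```

```bash
python3 st.py
```

```text
18.325 [ 0.418 -0.177  0.101] yaw -15.67 F [1.52  7.095 0.515] M [ 1.319 -0.46   0.24 ] j7 0.083 op 0.0464 gf 45.0 tau7 -0.120
```

drive_tool:
  rows:
    - [0,0,0,2]
    - [0,0,0,2]

```text
time_s: 18.58
tcp_pos: [0.4186, -0.177, 0.1007]
ee_rot: [-2.568, -1.808, -0.005]
contact_force: [2.1, 6.8, 1.2]
opening: 0.0465
grasp_force: 45.0
```

```bash
python3 st.py; python3 jw.py
```

```text
18.575 [ 0.419 -0.177  0.101] yaw -19.70 F [2.071 6.789 1.167] M [ 1.313 -0.486  0.184] j7 0.013 op 0.0465 gf 45.0 tau7 0.070
side jaw 224 [-24.7  -6.    9.7] sink 221 (array([-74.5, -51.6, -31.9]), array([-13.2,   6.8,  17.6]))
scene jaw 131 [-25.1  -4.   24.6] sink 198 (array([-77.6, -59.6, -33.9]), array([-17.9,   3.2,  14. ]))
```

drive_tool:
  rows:
    - [0,0,0,2]
    - [0,0,0,1]

```text
time_s: 18.92
tcp_pos: [0.4186, -0.177, 0.1007]
ee_rot: [-2.614, -1.741, -0.005]
contact_force: [2.3, 6.0, 1.5]
opening: 0.0459
grasp_force: 45.0
```

```bash
python3 st.py
```

```text
18.925 [ 0.419 -0.177  0.101] yaw -22.68 F [2.257 5.996 1.459] M [ 1.271 -0.542  0.231] j7 -0.039 op 0.0459 gf 45.0 tau7 -0.119
```

drive_tool:
  rows:
    - [0,0,0,2]
    - [0,0,0,1]

```text
time_s: 19.18
tcp_pos: [0.4187, -0.177, 0.1008]
ee_rot: [-2.659, -1.672, -0.005]
contact_force: [2.4, 6.8, -0.3]
opening: 0.0466
grasp_force: 45.0
```

```bash
python3 st.py
```

```text
19.175 [ 0.419 -0.177  0.101] yaw -25.68 F [ 2.406  6.791 -0.296] M [ 1.237 -0.575  0.186] j7 -0.091 op 0.0466 gf 45.0 tau7 -0.119
```

drive_tool:
  rows:
    - [0,0,0,2]
    - [0,0,0,1]

```text
time_s: 19.42
tcp_pos: [0.4187, -0.177, 0.1007]
ee_rot: [-2.702, -1.602, -0.005]
contact_force: [2.4, 6.9, -0.0]
opening: 0.0462
grasp_force: 45.0
```

```bash
python3 st.py
```

```text
19.425 [ 0.419 -0.177  0.101] yaw -28.68 F [ 2.44   6.907 -0.026] M [ 1.237 -0.583  0.273] j7 -0.144 op 0.0462 gf 45.0 tau7 -0.119
```

drive_tool:
  rows:
    - [0,0,0,2]
    - [0,0,0,1]

```text
time_s: 19.68
tcp_pos: [0.4188, -0.1771, 0.1008]
ee_rot: [-2.743, -1.531, -0.005]
contact_force: [3.2, 6.2, -0.4]
opening: 0.0463
grasp_force: 45.0
```

```bash
python3 st.py
```

```text
19.675 [ 0.419 -0.177  0.101] yaw -31.68 F [ 3.196  6.185 -0.397] M [ 1.174 -0.628  0.244] j7 -0.196 op 0.0463 gf 45.0 tau7 -0.119
```

drive_tool:
  rows:
    - [0,0,0,2]
    - [0,0,0,1]

```text
time_s: 19.92
tcp_pos: [0.4188, -0.1771, 0.1008]
ee_rot: [-2.782, -1.458, -0.006]
contact_force: [3.2, 6.5, -0.3]
opening: 0.0463
grasp_force: 45.0
```

```bash
python3 st.py
```

```text
19.925 [ 0.419 -0.177  0.101] yaw -34.68 F [ 3.204  6.544 -0.298] M [ 1.21  -0.637  0.181] j7 -0.248 op 0.0463 gf 45.0 tau7 -0.119
```

drive_tool:
  rows:
    - [0,0,0,2]
    - [0,0,0,1]

```text
time_s: 20.18
tcp_pos: [0.4189, -0.1771, 0.1007]
ee_rot: [-2.819, -1.385, -0.006]
contact_force: [3.1, 5.9, 0.4]
opening: 0.0462
grasp_force: 45.0
```

```bash
python3 st.py
```

```text
20.175 [ 0.419 -0.177  0.101] yaw -37.68 F [3.088 5.863 0.434] M [ 1.161 -0.675  0.19 ] j7 -0.301 op 0.0462 gf 45.0 tau7 -0.118
```

drive_tool:
  rows:
    - [0,0,0,2]
    - [0,0,0,1]

```text
time_s: 20.42
tcp_pos: [0.4189, -0.1772, 0.1008]
ee_rot: [-2.854, -1.311, -0.006]
contact_force: [3.1, 6.9, -0.5]
opening: 0.0463
grasp_force: 45.0
```

```bash
python3 st.py
```

```text
20.425 [ 0.419 -0.177  0.101] yaw -40.67 F [ 3.084  6.867 -0.545] M [ 1.133 -0.649  0.229] j7 -0.353 op 0.0463 gf 45.0 tau7 -0.143
```

drive_tool:
  rows:
    - [0,0,0,2]
    - [0,0,0,1]

```text
time_s: 20.68
tcp_pos: [0.4189, -0.1772, 0.1008]
ee_rot: [-2.888, -1.236, -0.006]
contact_force: [4.0, 6.0, -0.8]
opening: 0.046
grasp_force: 45.0
```

```bash
python3 st.py; python3 jw.py
```

```text
20.675 [ 0.419 -0.177  0.101] yaw -43.67 F [ 3.964  6.016 -0.794] M [ 1.081 -0.69   0.286] j7 -0.405 op 0.0460 gf 45.0 tau7 -0.183
side jaw 212 [-26.5  -9.7   5.7] sink 219 (array([-78.4, -55.8, -36.1]), array([-13.9,   6.5,  17.4]))
scene jaw 124 [-24.6  -6.3  28. ] sink 205 (array([-81.6, -62.8, -37.7]), array([-17.5,   2.9,  14.4]))
```

`tau7` has been very clean. It was flat at -0.118 and is now rising as expected, so the facing was reached near yaw -39°.

drive_tool:
  rows:
    - [0,0,0,2]
    - [0,0,0,1]

```text
time_s: 21.02
tcp_pos: [0.419, -0.1773, 0.1008]
ee_rot: [-2.919, -1.16, -0.006]
contact_force: [3.8, 5.7, -1.0]
opening: 0.0464
grasp_force: 45.0
```

```bash
python3 st.py
```

```text
21.025 [ 0.419 -0.177  0.101] yaw -46.66 F [ 3.786  5.68  -0.989] M [ 1.067 -0.715  0.332] j7 -0.458 op 0.0464 gf 45.0 tau7 -0.221
```

drive_tool:
  rows:
    - [0,0,0,1.5]
    - [0,0,0,1]
    - [0,0,0,0]

```text
time_s: 21.4
tcp_pos: [0.419, -0.1773, 0.1008]
ee_rot: [-2.944, -1.096, -0.006]
contact_force: [3.1, 6.1, -2.7]
opening: 0.0463
grasp_force: 45.0
```

```bash
python3 st.py
```

```text
21.4 [ 0.419 -0.177  0.101] yaw -49.14 F [ 3.119  6.139 -2.692] M [ 1.059 -0.74   0.194] j7 -0.501 op 0.0463 gf 45.0 tau7 -0.254
```

drive_tool:
  rows:
    - [0,0,0,0]
    - [0,0,0,0]
    - [0,0,0,0]
    - [0,0,0,0]
  jaw: 7.5

```text
time_s: 21.9
tcp_pos: [0.417, -0.1796, 0.1005]
ee_rot: [2.946, 1.091, -0.0]
contact_force: [0.2, -0.4, -0.4]
opening: 0.0729
grasp_force: 0.0
```

drive_tool:
  rows:
    - [0,0,-2,0]
    - [0,0,-4,0]
    - [0,0,-4,0]
    - [0,0,-2,0]
    - [0,0,0,0]
    - [0,0,0,0]

```text
time_s: 22.65
tcp_pos: [0.4166, -0.1792, 0.2194]
ee_rot: [-2.945, -1.091, 0.002]
contact_force: [0.0, 0.5, -0.8]
opening: 0.0748
grasp_force: 0.0
```

```bash
python3 st.py; python3 jw.py; python3 - <<'E'
from h import *
a=load('sceneL')['color'][150:240,160:280];b=load('sideL')['color'][200:280,195:315]
cv2.imwrite('pics/c6.png',cv2.resize(np.vstack([a,b])[:,:,::-1],None,fx=3.5,fy=3.5,interpolation=cv2.INTER_CUBIC))
E
```

```text
22.65 [ 0.417 -0.179  0.219] yaw -49.33 F [ 0.029  0.539 -0.766] M [-0.074  0.087 -0.025] j7 -0.572 op 0.0748 gf 0.0 tau7 -0.000
side jaw 204 [-25.3 -10.    4.9] sink 214 (array([-79.6, -57.5, -36.9]), array([-12.9,   6.6,  17.5]))
scene jaw 118 [-23.9  -6.7  17.9] sink 202 (array([-82.5, -62.8, -39.3]), array([-17.9,   2.5,  13.9]))
```

View pics/c6.png

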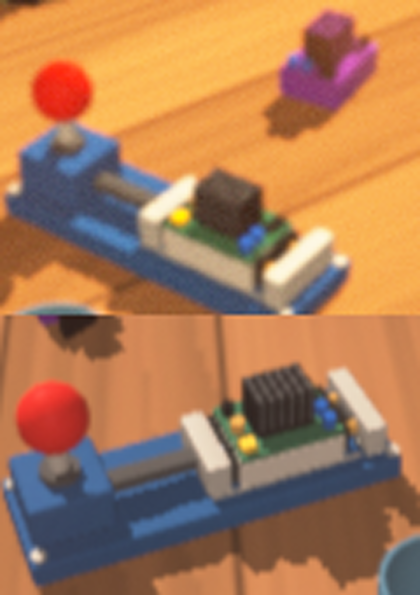

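The module is held square between the jaw (crop about (205,455)) and the facing, and the fingers are clear, so I'm handing in.

```bash
python3 -c "
from bench import ticket
print(ticket.job_done())"
```

```text
the job is handed in; nothing more can be done
None
```

The module is clamped flat and square against the sprung facing at an estimated 13–14 N (from joint-7 torque and turn angle), everything is let go, and the job is handed in; no pass/fail verdict came back.

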